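# Free the clamped oil stone in the honing jig

### The arm

A 7-joint arm with a two-finger parallel gripper is mounted at the origin on the work surface; the furniture and walls round the work are solid. World frame = base frame: x ahead of the robot, y to its left, z up, the work surface at z = 0. Lengths are in m, angles in rad, forces in N, time in s.
With the tool pointing down it reaches from about 0.35 to 0.775 m from the base axis. Payload 3.1 kg.
Tool frame: the origin (TCP) lies on the front face of the gripper's body, between the roots of the fingers; the fingertips stand 73 mm ahead of it and the grasp point (between the pads) lies 54 mm ahead of it; z points along the fingers, y is the line along which they close (so a half turn about z gives the same grasp; the last joint's range is limited). The gripper opens to 85 mm and grips with 20 to 120 N. Pads are 22 mm wide; open, the fingers measure 114 mm over their backs; the gripper's body (76 mm by 85 mm) begins 54 mm behind the grasp point. The pads swing forward as they close: fully open they stand 13 mm farther back than shut.
Start: joints at [1.187, 0.311, 0.014, 1.512, -0.004, 1.319, -0.027], TCP at [0.184, -0.518, 0.304] pointing down, gripper open.
Joint ranges: [-2.7, 2.7], [-0.3, 1.91], [-1.27, 1.3], [0.12, 2.57], [-1.44, 4.58], [0.2, 2.03], [-3.05, 3.05]. Speed limits (rad/s): [2.79, 2.79, 3.14, 3.14, 3.14, 3.14, 3.14].

### API

Orientations are given as a rotation vector (axis times angle).
In Python, from cell import arm gives the robot as it stands.
- The arm moves only by the tool jog_arm, never from a script. Its argument "steps" is a list of rows, each a list of 3 entries, a list of its own where there are three numbers: the shift along the tool's x, y, z in m, then the turn about the tool's z in rad, then the closure, from 0 (fully open) to 1 (shut). In form: [[[tx, ty, tz], twist, grip], ...]. A call has exactly 8 rows; each row shifts and turns the commanded pose from where the row before left it, along the tool's axes as they then stand; what a row does not reach is not made up. A row lasts 1/12 s, in which the tool goes at most 41.7 mm and 7.16 degrees, less where a joint would pass 70% of its speed; a pose out of reach is approached as far as the arm can. A call is refused whole if a number of a shift passes 0.0417 or a number of a turn 0.125, either way. A call with a gripper value outside its range is refused whole. The fingers move at their own pace and stop on an object; "force" is the grip in N (left out, the last holds). Time passes only in rows, so rows that do not move let the fingers close, or fill a call up. It gives the time, the measured TCP pose, the force, the opening and the grip force at its end, in the units of the state.
- arm.state(): the state, without advancing time (a new reading comes with each control period).
- arm.camera(name): name is "scene" or "side" or "wrist"; returns a dict with "frame" (420x560x3 uint8, blue, green, red), "vfov" (degrees; the focal length in pixels is half the picture's height over the tangent of half this angle, whatever the lens; pixels are square), "cx", "cy" (the principal point, pixels), "T" (4x4, takes a point from camera to world coordinates). Camera axes: x right, y down, z forward; pixel columns grow to the right and rows downward; lengths in m; the calibration is good to about 2 mm. A picture is of the moment at which its call begins. There is no depth.
- arm.finish_job(): hands the job in; it is judged then, once.
The state is a dict: "clock": time; "joint_pos": joint angles; "qvel": joint speeds; "joint_efforts": joint torques, N m; "tool_pos": TCP position; "eef_rot": TCP orientation; "wrist_force": force on the tool from outside, world axes, zero at the start; "ft_torque": the same for the moment, N m; "finger_gap": opening from 0.0 (shut) to 1.0 (fully open); "gripper_force": force on a finger pad.
Only numpy, scipy, OpenCV 4.12 (cv2) and the standard library are available. Lean on these libraries where they do the work, as an engineer would, in place of code of your own. Each camera call takes 0.05 s, during which the arm holds its last target. There are 200 camera calls.

### The job

The oil stone has to go forward in the honing jig: lift the cream spool out of its channel and stand it upright on the bench, slacken the clamp screw by about a quarter turn by pushing its red-balled lever with the fingertips, and push the stone along the channel until it is against the brass end stop, leaving the clamp slack. Nobody remembers whether this screw has a left- or right-hand thread, so try gently both ways and feel which one gives; never grip the lever or force it against the tight side. Leave the other things on the bench where they are.

Things in the scene. Friction and masses are not known exactly. Their poses are not given: they have to be found in the camera images.
- honing_jig: Low green jig fixed to the bench. Origin: centre of its underside on the bench top; z up, local y along its channel. Base 92 (x) by 300 (y) by 12 mm thick. Channel for the oil stone 56 mm wide, floor 12 mm above the bench, rails 10 mm high at x = +-28 to 36 mm. Clamp post on the +x side: x 41 to 91, y -37 to 17 mm, 41 mm high; its strap, screw and lever stand above it
- stop_face (a point): Middle of the stone-side face of the brass end stop that closes the channel at its -y end: at y = -130 mm in the jig's frame, 12 mm above the bench (channel floor); the stop is 18 mm high. The channel's other (+y) end is open but for two corner nibs 8 mm high (x = +-19 to 28 mm, y 135 to 143 mm), so that a closed fingertip fits between them behind the stone
- strap_lip (a point): Lower edge of the lip of the steel clamp strap (20 mm wide, y -20 to 0, from the post to x = -12 mm, top 51 mm above the bench). Tight, the lip hangs 6 mm down in front of the dark stone's end, at y -20 to -12 mm, so the stone cannot slide to the stop. Slackening lifts the strap along the captive screw by 6 mm per rad of screw angle; the lip clears the stone from 1.0 rad on
- clamp_screw (a joint): Angle of the captive clamp screw about its vertical axis, rad: 0 tight as found, positive anticlockwise seen from above, range -1.8 to 1.8. Thread right-hand or left-hand, drawn anew each time with nothing to show it: one way it is hard up (gives under 0.1 rad), the other way it turns stiffly (0.3 N m, about 5 N at 65 mm from the axis) and stays where left. About 1.5 rad is well slack
- lever_pivot (a point): Point on the screw's axis at the mid-height of its lever, 76 mm above the bench; at x = 66, y = -10 mm in the jig's frame. Hub 25 mm across, top 86 mm above the bench
- lever_ball (a point): Centre of the red ball (22 mm) on the end of the screw's single level lever arm, 86 mm from the pivot; 76 mm above the bench. The arm is a dark bar 12 mm wide and 10 mm high, from hub to ball; when tight it points along the jig's +x. It is pushed sideways on the bar or ball
- oil_stone_centre (a point): Centre of the oil stone: a brown wood tray 52 x 150 x 16 mm carrying a dark stone 40 x 136 mm, 30 mm high in all, about 0.4 kg, lying loose in the jig's channel, long axis (local y) along it. Its centre is 15 mm above the channel floor, 27 mm above the bench. Against the end stop its centre is at y = -55 mm in the jig's frame; it starts near y = +58 mm
- cream_spool_centre (a point): Centre of the cream thread spool (44 mm across the flanges, 60 mm high, 0.09 kg, local z is its axis), 30 mm above what it stands on. It starts upright on the channel floor between stone and end stop, in the way. The bench round the jig is flat and reaches at least over x 0.38 to 0.62 m, y -0.26 to 0.26 m of the robot frame
- tan_carton_centre (a point): Bystander: tan cardboard carton, 51 x 64 mm, 73 mm high; centre 36 mm up; loose
- brown_spool_centre (a point): Bystander: brown thread spool, 44 mm across, 60 mm high; centre 30 mm up; loose
- wax_block_centre (a point): Bystander: block of dark wax, 28 x 46 x 22 mm; centre 11 mm up; loose
- tape_ring_centre (a point): Bystander: roll of white tape lying flat, 84 mm across, 26 mm high; centre 13 mm up; loose
- adhesive_tin: Tin, 69 mm across, 79 mm high, fixed; origin at the middle of its underside on the bench
- box_rivets: Small red carton, 35 x 57 x 70 mm high, fixed; origin at the middle of its underside on the bench
- thread_black: Black thread spool, 44 mm across, 60 mm high (spool's axis about 17 mm from the origin), fixed; origin at the middle of its underside on the bench
- end_nippers: Nippers lying flat, 70 x 158 x 15 mm, fixed; origin at the middle of its underside on the bench
- screwdriver_2: Screwdriver lying flat, 21 x 155 x 21 mm, fixed; origin at the middle of its underside on the bench
- mallet_rasp: Rasp with wood handle lying flat, 29 x 155 x 29 mm, fixed; origin at the middle of its underside on the bench
Not all that is in view belongs to the job. What is shaped like the part that bears cream_spool_centre but pink is not meant.

How it is judged:
By the outcome, as a careful person would: the job done as asked, in the order asked, and still so for the second after the job is handed in, with the robot touching nothing.
It also fails if it takes over 72 s, if anything falls off the work surface, if the arm or the gripper's body presses on something with over 40 N, if the wrist force passes 120 N, or if a joint passes its speed limit or range.

## Working session

There is one attempt and no reset: what is moved stays moved. The work goes in short steps, Python scripts to look and compute and a tool call to move; the robot and the scene stay as the last step left them, time stands still between calls to the robot, and variables do not carry over. Pictures are saved under pics/ and viewed, at most 10 in all, crops included, and the job is handed in when it is done.

Besides the shell and the picture viewer there is one more tool, called as name(argument=value, ...) on one line, values as JSON. jog_arm: Moves the arm, as the interface text tells. Its arguments: {"type":"object","properties":{"steps":{"type":"array"},"force":{"type":"number"}},"required":["steps"]}

```bash
mkdir -p pics; ls; python3 - <<'E'
from cell import arm
import cv2,numpy as np
s=arm.state();print(s)
for n in("scene","side"):
    c=arm.camera(n);cv2.imwrite(f"pics/{n}0.png",c["frame"]);print(n,c["vfov"],c["cx"],c["cy"],np.round(c["T"],4).tolist(),{k for k in c})
E
```

```text
pics
{'clock': 0.0, 'joint_pos': array([ 1.18730681,  0.31172612,  0.01399489,  1.51303548, -0.00440001,
        1.31917386, -0.02722266]), 'qvel': array([-0.00127435,  0.00180168, -0.00108056,  0.00107469, -0.00097419,
        0.00189879,  0.00022949]), 'joint_efforts': array([ 2.15976679e-04, -3.79913950e+01,  1.46276434e-01, -2.30593318e+01,
        1.22796025e-02,  1.38118598e-02, -1.89924492e-05]), 'tool_pos': array([ 0.18418037, -0.51766873,  0.30282933]), 'eef_rot': array([-3.09358809e+00, -5.33967476e-01,  7.65461239e-04]), 'wrist_force': array([-0.01767742, -0.06198405, -0.67454973]), 'ft_torque': array([ 0.01070696, -0.0672216 , -0.03761105]), 'gripper_force': 0.0, 'finger_gap': 0.9984694826091274}
scene 51.58432988681104 287.77757610525435 212.31090391682955 [[-0.8813, -0.2617, 0.3935, 0.1791], [-0.4725, 0.4701, -0.7455, 0.6258], [0.0101, -0.8429, -0.538, 0.5545], [0.0, 0.0, 0.0, 1.0]] {'T', 'cy', 'frame', 'cx', 'vfov'}
side 46.8802343107896 296.4107296787034 209.6888014929224 [[0.9976, -0.0339, 0.0601, 0.4569], [-0.0679, -0.6389, 0.7663, -0.934], [0.0124, -0.7686, -0.6397, 0.8263], [0.0, 0.0, 0.0, 1.0]] {'T', 'cy', 'frame', 'cx', 'vfov'}
```

View pics/scene0.png

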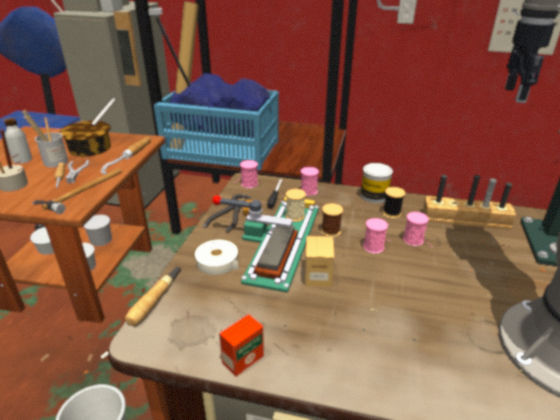

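View pics/side0.png

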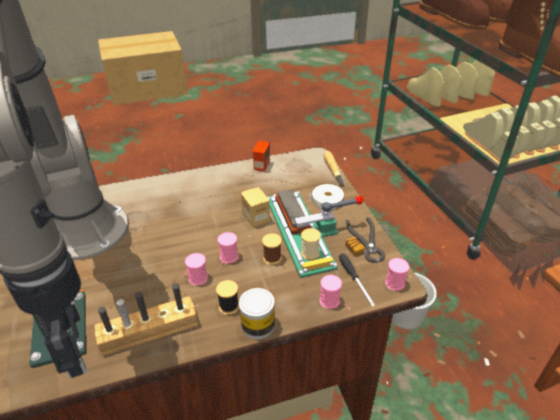

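The scene view shows the jig around (285,240), cream spool at (296,202) and red ball at (216,199). In the side view the spool is at (311,243), the ball at (359,199) and the brass stop at (317,263). Next I'll rectify both views onto the jig's base plane.

```bash
cat > h.py <<'E'
from cell import arm
import cv2,numpy as np
def K(c):
    f=210/np.tan(np.radians(c["vfov"])/2); return np.array([[f,0,c["cx"]],[0,f,c["cy"]],[0,0,1]])
def ray(c,u,v):
    d=c["T"][:3,:3]@np.linalg.inv(K(c))@[u,v,1]; return c["T"][:3,3],d/np.linalg.norm(d)
def plane(c,u,v,z):
    o,d=ray(c,u,v); return o+d*(z-o[2])/d[2]
def tri(rs):
    A=sum(np.eye(3)-np.outer(d,d) for o,d in rs); b=sum((np.eye(3)-np.outer(d,d))@o for o,d in rs)
    return np.linalg.solve(A,b)
def proj(c,p):
    q=K(c)@(np.linalg.inv(c["T"])@np.r_[p,1])[:3]; return q[:2]/q[2]
def rect(c,z,x0,y1,w,h,s):  # top view; cols = +x, rows = -y, s px per m
    P=np.float32([[x0,y1],[x0+w,y1],[x0+w,y1-h],[x0,y1-h]])
    src=np.float32([proj(c,[*p,z]) for p in P]); dst=np.float32([[0,0],[w*s,0],[w*s,h*s],[0,h*s]])
    return cv2.warpPerspective(c["frame"],cv2.getPerspectiveTransform(src,dst),(int(w*s),int(h*s)),flags=cv2.INTER_CUBIC)
def blobs(img,lo,hi,amin=20):
    m=cv2.inRange(cv2.cvtColor(img,cv2.COLOR_BGR2HSV),lo,hi)
    n,_,st,ce=cv2.connectedComponentsWithStats(m)
    return [(ce[i].round(1).tolist(),st[i].tolist()) for i in range(1,n) if st[i][4]>amin],m
E
python3 - <<'E'
from h import *
a=arm.camera("scene");b=arm.camera("side")
R=[]
for n,c in(("scene",a),("side",b)):
    bl,_=blobs(c["frame"],(0,180,120),(6,255,255),12); print(n,"red",bl)
    R.append(rect(c,0.012,0.36,0.24,0.4,0.48,1000))
    bl,_=blobs(c["frame"],(18,60,150),(32,255,255),25); print("cream/yellow",bl)
    bl,_=blobs(c["frame"],(60,90,40),(90,255,200),25); print("green",bl)
im=np.hstack(R)
cv2.imwrite("pics/rect.png",im)
E
```

```text
scene red [([11.3, 5.2], [0, 0, 31, 19, 238]), ([42.5, 4.8], [32, 0, 22, 14, 106]), ([172.4, 19.7], [155, 0, 29, 54, 698]), ([274.4, 49.5], [207, 0, 124, 125, 10867]), ([343.5, 32.5], [341, 0, 7, 67, 121]), ([447.5, 104.0], [344, 0, 216, 206, 30004]), ([393.1, 1.2], [387, 0, 11, 5, 31]), ([195.8, 61.3], [192, 37, 8, 43, 191]), ([170.7, 67.2], [165, 45, 12, 45, 215]), ([18.8, 88.3], [0, 56, 45, 60, 1651]), ([340.0, 80.0], [339, 68, 3, 26, 43]), ([63.0, 94.8], [51, 73, 26, 42, 658]), ([338.0, 106.5], [337, 95, 3, 23, 36]), ([215.8, 199.1], [212, 195, 9, 10, 68]), ([222.6, 340.6], [221, 339, 5, 5, 14]), ([228.9, 349.9], [222, 341, 16, 20, 86])]
cream/yellow [([186.7, 35.0], [180, 3, 15, 70, 582]), ([180.4, 82.6], [177, 72, 9, 20, 101]), ([66.6, 133.3], [62, 127, 10, 12, 61]), ([99.9, 132.1], [96, 130, 8, 5, 28]), ([388.9, 188.9], [373, 180, 32, 18, 262]), ([297.0, 203.8], [283, 189, 33, 33, 590]), ([442.8, 203.5], [427, 197, 32, 13, 272]), ([332.4, 208.7], [322, 203, 21, 12, 193]), ([498.7, 208.8], [479, 203, 36, 12, 202]), ([390.7, 215.9], [384, 213, 16, 6, 31]), ([319.8, 257.7], [304,
[... 2364 characters left out ...]
.9, 247.3], [353, 244, 10, 7, 46]), ([226.5, 288.2], [216, 280, 22, 17, 308]), ([175.5, 310.1], [157, 297, 38, 26, 524]), ([145.5, 319.9], [140, 315, 12, 10, 52]), ([110.5, 330.0], [95, 317, 39, 27, 475])]
green [([555.6, 7.4], [551, 0, 9, 16, 79]), ([390.4, 43.3], [389, 37, 4, 14, 31]), ([455.2, 57.5], [453, 51, 6, 14, 31]), ([529.8, 84.8], [517, 56, 27, 61, 357]), ([386.5, 71.5], [384, 59, 6, 25, 70]), ([381.9, 104.2], [380, 97, 4, 15, 33]), ([430.2, 114.3], [427, 111, 8, 7, 26]), ([494.2, 188.7], [478, 151, 32, 81, 374]), ([285.1, 237.1], [270, 200, 31, 71, 268]), ([326.0, 227.0], [314, 219, 23, 19, 260]), ([297.5, 239.4], [293, 234, 8, 15, 66]), ([317.4, 270.8], [300, 267, 36, 10, 120])]
```

View pics/rect.png

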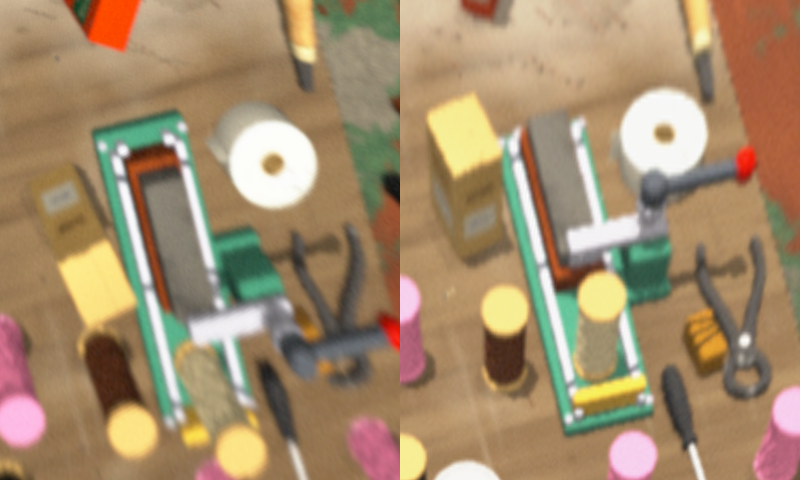

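The rectified view gives a base outline with NW (93,132), NE (182,110), SW (168,432) and SE (252,410). That puts the jig yaw at about 14°, with its centre near (0.534,-0.031). I'll check this against the ball and the spool.

```bash
cat >> h.py <<'E'
from scipy.spatial.transform import Rotation as Rn
def rel(target,yaw,s=None):  # world delta -> tool axes shift, plus twist so that tool x has yaw
    s=s or arm.state(); R=Rn.from_rotvec(s["eef_rot"]).as_matrix()
    d=R.T@(np.array(target)-s["tool_pos"]); y=np.arctan2(R[1,0],R[0,0])
    return d.round(4), round(float((y-yaw+np.pi)%(2*np.pi)-np.pi),3)
E
python3 - <<'E'
from h import *
a=arm.camera("scene");b=arm.camera("side")
ball=tri([ray(a,215.8,199.1),ray(b,359.2,199.2)]);print("ball",ball)
# spool top centres
print("cream top: scene",plane(a,296.5,196,.072),"side",plane(b,311,235.5,.072))
for yaw in(.244+np.pi/2,.244-np.pi/2):print(rel([.555,-.13,.30],yaw))
# base edges: fit lines of green->nongreen in side/scene rects
for n,c in(("scene",a),("side",b)):
    im=rect(c,.012,.36,.24,.4,.48,1000)
    m=blobs(im,(60,80,40),(92,255,220))[1]
    for nm,rows,f in(("W",range(140,430,10),np.min),("E",range(120,170,5),np.max)):
        pts=[(f(np.where(m[r,80:300])[0])+80,r) for r in rows if m[r,80:300].any()]
        print(n,nm,[(int(x),y) for x,y in pts][::2])
    for nm,cols,f in(("N",range(100,180,8),np.min),("S",range(170,255,8),np.max)):
        print(n,nm,[(u,int(f(np.where(m[:,u])[0]))) for u in cols if m[:,u].any()])
E
```

```text
ball [ 0.68594137 -0.00540337  0.07837852]
cream top: scene [ 0.54675771 -0.11077911  0.072     ] side [ 0.55484024 -0.12424687  0.072     ]
(array([ 0.4793, -0.2413,  0.0037]), -1.473)
(array([ 0.4793, -0.2413,  0.0037]), 1.669)
scene W [(95, 140), (100, 160), (105, 180), (110, 200), (114, 220), (119, 240), (124, 260), (130, 280), (139, 300), (139, 320), (144, 340), (149, 360), (154, 380), (159, 400)]
scene E [(178, 120), (177, 130), (186, 140), (188, 150), (190, 160)]
scene N [(100, 131), (108, 128), (116, 126), (124, 124), (132, 123), (140, 121), (148, 119), (156, 116), (164, 115), (172, 113)]
scene S [(170, 412), (178, 341), (186, 402), (194, 176), (202, 207), (210, 240), (218, 351), (226, 302), (234, 295), (242, 299), (250, 299)]
side W [(184, 140), (104, 170), (107, 190), (112, 210), (116, 230), (121, 250), (126, 270), (131, 290), (136, 310), (141, 330), (146, 350), (151, 370), (155, 390), (160, 410)]
side E [(184, 135), (107, 155), (110, 165)]
side N [(108, 157), (116, 190), (124, 222), (132, 256), (140, 288), (148, 321), (156, 353), (164, 292), (172, 292)]
side S [(170, 433), (178, 431), (186, 429), (194, 427), (202, 425), (210, 423), (218, 421), (226, 419), (234, 417), (242, 415), (250, 412)]
```

jog_arm(steps=[[[0.03, -0.015, 0], 0, 0], [[0.03, -0.015, 0], 0, 0], [[0.03, -0.015, 0], 0, 0], [[0.03, -0.015, 0], 0, 0], [[0.03, -0.015, 0], 0, 0], [[0.03, -0.015, 0], 0, 0], [[0.03, -0.015, 0], 0, 0], [[0.03, -0.015, 0], 0, 0]])

```text
clock: 0.97
tool_pos: [0.3711, -0.3233, 0.304]
eef_rot: [3.095, 0.534, 0.0]
wrist_force: [0.1, -0.0, 0.6]
finger_gap: 0.999
gripper_force: 0.0
```

jog_arm(steps=[[[0.03, -0.015, 0], 0, 0], [[0.03, -0.015, 0], 0, 0], [[0.03, -0.015, 0], 0, 0], [[0.03, -0.015, 0], 0, 0], [[0.03, -0.015, 0], 0, 0], [[0.03, -0.015, 0], 0, 0], [[0.03, -0.015, 0], 0, 0], [[0.03, -0.015, 0], -0.12, 0]])

```text
clock: 1.63
tool_pos: [0.557, -0.1299, 0.3039]
eef_rot: [3.057, 0.721, -0.0]
wrist_force: [0.0, -0.5, -0.3]
finger_gap: 1.002
gripper_force: 0.0
```

jog_arm(steps=[[[0, 0, 0], -0.12, 0], [[0, 0, 0], -0.12, 0], [[0, 0, 0], -0.12, 0], [[0, 0, 0], -0.12, 0], [[0, 0, 0], -0.12, 0], [[0, 0, 0], -0.12, 0], [[0, 0, 0], -0.12, 0], [[0, 0, 0], -0.12, 0]])

```text
clock: 2.3
tool_pos: [0.5561, -0.1313, 0.3037]
eef_rot: [-2.375, -2.057, 0.0]
wrist_force: [-0.4, -0.9, -0.8]
finger_gap: 0.997
gripper_force: 0.0
```

```bash
python3 - <<'E'
from h import *
s=arm.state();print(s["joint_pos"].round(2),s["tool_pos"].round(4),s["wrist_force"].round(2))
c=arm.camera("wrist");cv2.imwrite("pics/w1.png",c["frame"]);print(c["T"].round(3).tolist(),c["vfov"])
print(rel([.555,-.124,.20],.244+np.pi/2))
E
```

```text
[ 0.56  0.4  -0.5   1.44  0.19  1.36 -0.1 ] [ 0.5561 -0.1313  0.3037] [-0.36 -0.92 -0.83]
[[0.99, -0.137, -0.04, 0.567], [-0.142, -0.95, -0.279, -0.06], [0.0, 0.282, -0.959, 0.374], [0.0, 0.0, 0.0, 1.0]] 61.73438821635208
(array([ 0.0071, -0.002 ,  0.1037]), -0.384)
```

View pics/w1.png

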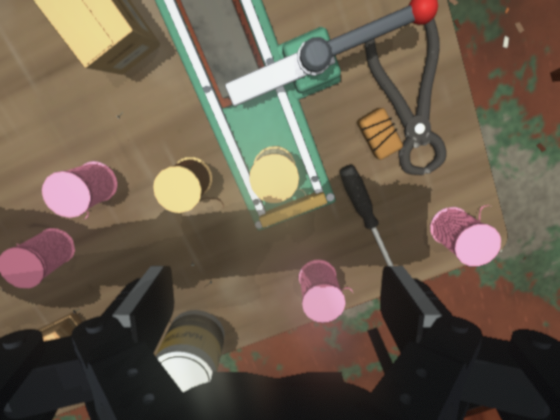

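The wrist view shows the cream spool's top at (275,174), the screw hub at (316,55) and the ball at (424,8). The brass stop runs from (262,216) to (327,200).

```bash
python3 - <<'E'
from h import *
c=arm.camera("wrist")
J=np.array([.5355,-.032]);R=lambda p:Rn.from_euler('z',-.244).as_matrix()[:2,:2]@(p[:2]-J)
for n,u,v,z in(("spool",275,174,.072),("hub",316,55,.086),("ball",424,8,.076),("stopL",262,216,.03),("stopR",327,200,.03)):
    p=plane(c,u,v,z);print(n,p.round(4),R(p).round(4))
E
```

```text
spool [ 0.5573 -0.1178  0.072 ] [ 0.0004 -0.0886]
hub [ 0.6013 -0.0289  0.086 ] [ 0.0646 -0.0129]
ball [ 0.6871 -0.0065  0.076 ] [ 0.1533 -0.0118]
stopL [ 0.5367 -0.1674  0.03  ] [-0.0316 -0.1316]
stopR [ 0.6045 -0.1597  0.03  ] [ 0.0361 -0.1405]
```

jog_arm(steps=[[[0, 0, 0.02], -0.12, 0], [[0, 0, 0.02], -0.12, 0], [[0, 0, 0.02], -0.12, 0], [[0, 0, 0.02], -0.024, 0], [[0.006, 0.002, 0.01], 0, 0], [[0.006, 0.002, 0.01], 0, 0], [[0, 0, 0], 0, 0], [[0, 0, 0], 0, 0]], force=25)

```text
clock: 3.07
tool_pos: [0.5576, -0.1173, 0.2043]
eef_rot: [1.945, 2.467, 0.001]
wrist_force: [-0.1, 0.5, 0.4]
finger_gap: 1.0
gripper_force: 0.0
```

```bash
python3 - <<'E'
from h import *
print(arm.state()["tool_pos"],rel([.557,-.119,.098],.244+np.pi/2))
E
```

```text
[ 0.55758808 -0.11729615  0.20425639] (array([-0.0015, -0.001 ,  0.1063]), -0.008)
```

jog_arm(steps=[[[-0.0015, -0.001, 0.02], -0.008, 0], [[0, 0, 0.025], 0, 0], [[0, 0, 0.025], 0, 0], [[0, 0, 0.02], 0, 0], [[0, 0, 0.01], 0, 0], [[0, 0, 0.006], 0, 0], [[0, 0, 0], 0, 0], [[0, 0, 0], 0, 0]])

```text
clock: 3.73
tool_pos: [0.5577, -0.1203, 0.0992]
eef_rot: [1.935, 2.472, 0.002]
wrist_force: [-0.1, -0.7, 0.7]
finger_gap: 0.996
gripper_force: 0.0
```

jog_arm(steps=[[[0, 0, 0], 0, 1], [[0, 0, 0], 0, 1], [[0, 0, 0], 0, 1], [[0, 0, 0], 0, 1], [[0, 0, 0], 0, 1], [[0, 0, 0], 0, 1], [[0, 0, 0], 0, 1], [[0, 0, 0], 0, 1]], force=25)

```text
clock: 4.4
tool_pos: [0.557, -0.1204, 0.0987]
eef_rot: [1.935, 2.473, 0.0]
wrist_force: [-0.5, -0.0, 5.4]
finger_gap: 0.457
gripper_force: 25.8
```

jog_arm(steps=[[[0, 0, -0.015], 0, 1], [[0, 0, -0.025], 0, 1], [[0, 0, -0.03], 0, 1], [[0, 0, -0.03], 0, 1], [[0, 0, -0.01], 0, 1], [[0.018, -0.005, 0], 0, 1], [[0.027, -0.0075, 0], 0, 1], [[0.027, -0.0075, 0], 0, 1]])

```text
clock: 5.07
tool_pos: [0.5192, -0.0554, 0.207]
eef_rot: [-1.939, -2.471, 0.0]
wrist_force: [-0.1, 1.3, -1.8]
finger_gap: 0.46
gripper_force: 25.5
```

jog_arm(steps=[[[0.03, -0.0085, 0], 0, 1], [[0.03, -0.0085, 0], 0, 1], [[0.03, -0.0085, 0], 0, 1], [[0.03, -0.0085, 0], 0, 1], [[0.03, -0.0085, 0], 0, 1], [[0.03, -0.0085, 0], 0, 1], [[0.025, -0.006, 0], 0, 1], [[0.0105, -0.003, 0], 0, 1]])

```text
clock: 5.73
tool_pos: [0.407, 0.1431, 0.2073]
eef_rot: [-1.927, -2.479, 0.0]
wrist_force: [0.5, 0.4, -0.9]
finger_gap: 0.46
gripper_force: 25.5
```

```bash
python3 - <<'E'
from h import *
print(arm.state(),rel([.41,.14,.0875],.244+np.pi/2))
a=arm.camera("scene");b=arm.camera("side")
f=lambda c,p:cv2.resize(c["frame"][p[1]:p[1]+150,p[0]:p[0]+190],(760//2+0,300),interpolation=3)
cv2.imwrite("pics/p2.png",np.hstack([f(a,(230,150)),f(b,(190,120))]))
E
```

```text
{'clock': 5.7333, 'joint_pos': array([ 0.26700273,  0.2255062 , -0.73585452,  1.93848633,  0.17250353,
        1.04218609, -0.29475138]), 'qvel': array([-0.16788923, -0.03159282, -0.03691908,  0.03871184,  0.02523048,
       -0.00761425, -0.24291107]), 'joint_efforts': array([ 1.39084317e+00, -2.50694489e+01, -2.51503140e+00, -2.04984373e+01,
        1.50432014e-01,  5.63681556e-02,  1.66677288e-02]), 'tool_pos': array([0.4070171 , 0.1431427 , 0.20733994]), 'eef_rot': array([-1.92690092e+00, -2.47857567e+00,  7.43073647e-05]), 'wrist_force': array([ 0.54755605,  0.36363798, -0.86909198]), 'ft_torque': array([0.0375832 , 0.00693257, 0.00992457]), 'gripper_force': 25.49141999334097, 'finger_gap': 0.45990093287747197} (array([-0.004 ,  0.0023,  0.1198]), 0.005)
```

View pics/p2.png

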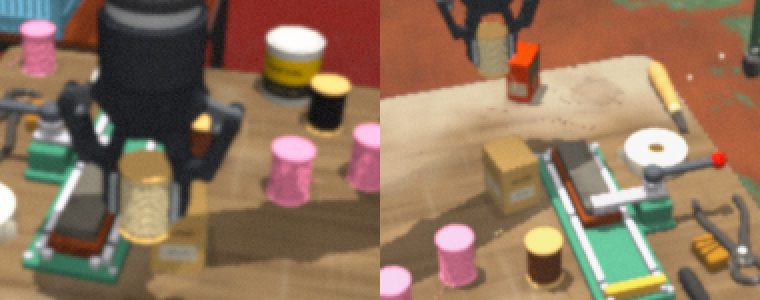

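The spool is held upright, at (145,195) in the left crop, clear of everything. Next: lower it to the bench.

jog_arm(steps=[[[0, 0, 0.025], 0, 1], [[0, 0, 0.03], 0, 1], [[0, 0, 0.025], 0, 1], [[0, 0, 0.02], 0, 1], [[0, 0, 0.01], 0, 1], [[0, 0, 0.005], 0, 1], [[0, 0, 0.004], 0, 1], [[0, 0, 0], 0, 1]])

```text
clock: 6.5
tool_pos: [0.4104, 0.1391, 0.0889]
eef_rot: [1.937, 2.473, 0.0]
wrist_force: [0.2, 0.6, -0.5]
finger_gap: 0.461
gripper_force: 25.5
```

jog_arm(steps=[[[0, 0, 0.001], 0, 1], [[0, 0, 0], 0, 1], [[0, 0, 0], 0, 0], [[0, 0, 0], 0, 0], [[0, 0, 0], 0, 0], [[0, 0, 0], 0, 0], [[0, 0, 0], 0, 0], [[0, 0, 0], 0, 0]])

```text
clock: 7.17
tool_pos: [0.4098, 0.1396, 0.088]
eef_rot: [1.936, 2.474, 0.0]
wrist_force: [-0.6, 0.0, 0.6]
finger_gap: 0.996
gripper_force: 0.0
```

jog_arm(steps=[[[0, 0, -0.01], 0, 0], [[0, 0, -0.02], 0, 0], [[0, 0, -0.03], 0, 0], [[0, 0, -0.03], 0, 0], [[0, 0, -0.01], 0, 0], [[0, 0, 0], 0, 1], [[0, 0, 0], 0, 1], [[0, 0, 0], 0, 1]])

```text
clock: 7.83
tool_pos: [0.4088, 0.139, 0.1867]
eef_rot: [-1.935, -2.473, 0.004]
wrist_force: [0.6, -0.7, 0.1]
finger_gap: 0.602
gripper_force: 0.0
```

```bash
python3 - <<'E'
from h import *
print(arm.state()["tool_pos"])
c=arm.camera("wrist");s=arm.camera("side")["frame"]
cv2.imwrite("pics/w3.png",np.hstack([cv2.resize(c["frame"],(400,300)),cv2.resize(s[90:240,180:380],(400,300))]))
J=np.array([.5355,-.032]);R=Rn.from_euler('z',.244).as_matrix()[:2,:2]
for n,p in(("cw start +y side",(.126,.035)),("-y side",(.126,-.055))):
  w=J+R@p;print(n,w.round(4),rel([*w,.14],.244+np.pi/2))
E
```

```text
[0.4088278  0.13895359 0.18673703]
cw start +y side [0.6493 0.0324] (array([-0.1615,  0.208 ,  0.0456]), -0.001)
-y side [ 0.6711 -0.0549] (array([-0.2515,  0.2081,  0.0456]), -0.001)
```

View pics/w3.png

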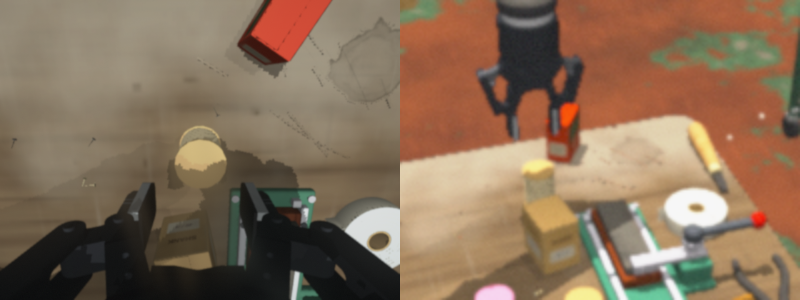

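The cream spool stands upright on the bench, at (200,160) in the left image. Next I'll go to the lever's +y side with the fingers shut.

jog_arm(steps=[[[-0.0214, 0.0255, 0], 0, 1], [[-0.0214, 0.0255, 0], 0, 1], [[-0.0214, 0.0255, 0], 0, 1], [[-0.0214, 0.0255, 0], 0, 1], [[-0.0214, 0.0255, 0], 0, 1], [[-0.0214, 0.0255, 0], 0, 1], [[-0.0214, 0.0255, 0], 0, 1], [[-0.0214, 0.0255, 0], 0, 1]])

```text
clock: 8.6
tool_pos: [0.6495, 0.0215, 0.1856]
eef_rot: [-1.934, -2.472, 0.004]
wrist_force: [0.7, 0.7, 0.4]
finger_gap: 0.0
gripper_force: 0.0
```

jog_arm(steps=[[[0, 0, 0.018], 0, 1], [[0, 0, 0.018], 0, 1], [[0, 0, 0.016], 0, 1], [[-0.004, 0, 0], 0, 1], [[-0.004, 0, 0], 0, 1], [[-0.004, 0, 0], 0, 1], [[-0.002, 0, 0], 0, 1], [[0, 0, 0], 0, 1]])

```text
clock: 9.27
tool_pos: [0.6533, 0.0076, 0.1371]
eef_rot: [1.936, 2.471, 0.001]
wrist_force: [1.4, -0.0, 0.3]
finger_gap: -0.0
gripper_force: 0.0
```

```bash
cat >> h.py <<'E'
JC=np.array([.5355,-.032]);RJ=Rn.from_euler('z',.244).as_matrix()[:2,:2]
def st():
    s=arm.state(); print("clk",s["clock"],"jig",(RJ.T@(s["tool_pos"][:2]-JC)).round(4),"z",s["tool_pos"][2].round(4),"Fjig",(RJ.T@s["wrist_force"][:2]).round(1),s["wrist_force"][2].round(1),"gap",round(s["finger_gap"],3)); return s
E
python3 -c "
from h import *
st();print(rel([.6,0,.134],.244+np.pi/2)[1])"
```

```text
clk 9.2667 jig [0.1239 0.01  ] z 0.1371 Fjig [ 1.4 -0.4] 0.3 gap -0.0
-0.003
```

Contact should come near jig y = 7 mm, so I'll approach gently.

jog_arm(steps=[[[-0.001, 0, 0.001], 0, 1], [[-0.001, 0, 0.001], 0, 1], [[-0.001, 0, 0.001], 0, 1], [[-0.001, 0, 0], 0, 1], [[-0.001, 0, 0], 0, 1], [[-0.001, 0, 0], 0, 1], [[0, 0, 0], 0, 1], [[0, 0, 0], 0, 1]])

```text
clock: 9.93
tool_pos: [0.6538, 0.003, 0.1329]
eef_rot: [-1.936, -2.474, 0.0]
wrist_force: [-0.5, -0.4, 0.1]
finger_gap: 0.004
gripper_force: 0.0
```

```bash
python3 -c "
from h import *
st()"
```

```text
clk 9.9333 jig [0.1233 0.0053] z 0.1329 Fjig [-0.6 -0.3] 0.1 gap 0.004
```

jog_arm(steps=[[[-0.001, 0, 0], 0, 1], [[-0.001, 0, 0], 0, 1], [[-0.001, 0, 0], 0, 1], [[-0.001, 0, 0], 0, 1], [[0, 0, 0], 0, 1], [[0, 0, 0], 0, 1], [[0, 0, 0], 0, 1], [[0, 0, 0], 0, 1]])

```text
clock: 10.6
tool_pos: [0.6542, 0.0019, 0.1329]
eef_rot: [-1.931, -2.474, -0.003]
wrist_force: [-2.5, 4.1, 0.7]
finger_gap: 0.004
gripper_force: 2.6
```

```bash
python3 -c "
from h import *
st()"
```

```text
clk 10.6 jig [0.1233 0.0042] z 0.1329 Fjig [-1.4  4.6] 0.7 gap 0.004
```

jog_arm(steps=[[[-0.001, 0, 0], 0, 1], [[-0.001, 0, 0], 0, 1], [[0, 0, 0], 0, 1], [[0, 0, 0], 0, 1], [[0, 0, 0], 0, 1], [[0, 0, 0], 0, 1], [[0, 0, 0], 0, 1], [[0, 0, 0], 0, 1]])

```text
clock: 11.27
tool_pos: [0.6547, 0.0003, 0.1329]
eef_rot: [-1.931, -2.474, -0.004]
wrist_force: [-2.0, 4.8, 1.0]
finger_gap: -0.001
gripper_force: 2.8
```

```bash
python3 -c "
from h import *
st()"
```

```text
clk 11.2667 jig [0.1235 0.0026] z 0.1329 Fjig [-0.8  5.1] 1.0 gap -0.001
```

jog_arm(steps=[[[-0.001, 0, 0], 0, 1], [[-0.001, 0, 0], 0, 1], [[-0.001, 0, 0], 0, 1], [[-0.001, 0, 0], 0, 1], [[-0.001, 0, 0], 0, 1], [[0, 0, 0], 0, 1], [[0, 0, 0], 0, 1], [[0, 0, 0], 0, 1]])

```text
clock: 11.93
tool_pos: [0.656, -0.0043, 0.133]
eef_rot: [-1.931, -2.474, -0.005]
wrist_force: [-1.5, 5.5, 0.1]
finger_gap: -0.001
gripper_force: 2.9
```

```bash
python3 -c "
from h import *
st()"
```

```text
clk 11.9333 jig [ 0.1236 -0.0022] z 0.133 Fjig [-0.1  5.7] 0.1 gap -0.001
```

jog_arm(steps=[[[-0.0015, 0, 0], 0, 1], [[-0.0015, 0, 0], 0, 1], [[-0.0015, 0, 0], 0, 1], [[-0.0015, 0, 0], 0, 1], [[0, 0, 0], 0, 1], [[0, 0, 0], 0, 1], [[0, 0, 0], 0, 1], [[0, 0, 0], 0, 1]])

```text
clock: 12.6
tool_pos: [0.6572, -0.0102, 0.1329]
eef_rot: [-1.93, -2.474, -0.004]
wrist_force: [-1.6, 4.7, 1.2]
finger_gap: 0.003
gripper_force: 2.7
```

```bash
python3 - <<'E'
from h import *
s=st()
# waypoints: finger follows lever clockwise; centre offset from lever line
p0=np.array([.0655,-.011]); c=RJ.T@(s["tool_pos"][:2]-JC)
r=.057
for th in np.arange(0.2,1.61,.1):
    # lever direction angle -th; finger square (11 half y,~11 half x) contact on its lower/near face
    d=np.array([np.cos(th),-np.sin(th)]); n=np.array([np.sin(th),np.cos(th)])
    off=.006+ .011*(abs(n[0])+abs(n[1]))
    print(th.round(1),(p0+r*d+off*n).round(4))
E
```

```text
clk 12.6 jig [ 0.1233 -0.0082] z 0.1329 Fjig [-0.4  4.9] 1.2 gap 0.003
0.2 [ 0.1251 -0.0037]
0.3 [ 0.1258 -0.009 ]
0.4 [ 0.126  -0.0144]
0.5 [ 0.1256 -0.02  ]
0.6 [ 0.1246 -0.0256]
0.7 [ 0.1229 -0.0313]
0.8 [ 0.1207 -0.0369]
0.9 [ 0.1177 -0.0423]
1.0 [ 0.1141 -0.0475]
1.1 [ 0.1099 -0.0524]
1.2 [ 0.105  -0.0568]
1.3 [ 0.0996 -0.0607]
1.4 [ 0.0936 -0.064 ]
1.5 [ 0.0872 -0.0666]
1.6 [ 0.0811 -0.0685]
```

The lever has turned about 0.25 rad clockwise at a steady 5 N or so, so this is the slack direction and the thread is left-handed. I'll follow the arc.

jog_arm(steps=[[[-0.001, 0, 0], 0.12, 1], [[-0.001, 0, 0], 0.12, 1], [[-0.0034, 0.001, 0], 0.06, 1], [[-0.0034, 0.001, 0], 0.06, 1], [[-0.0034, 0.001, 0], 0.06, 1], [[-0.0034, 0.001, 0], 0.06, 1], [[-0.0034, 0.001, 0], 0.06, 1], [[-0.0034, 0.001, 0], 0.06, 1]])

```text
clock: 13.27
tool_pos: [0.6618, -0.0328, 0.1331]
eef_rot: [-2.578, -1.79, -0.007]
wrist_force: [-0.1, 5.8, -0.4]
finger_gap: 0.005
gripper_force: 2.9
```

```bash
cat >> h.py <<'E'
def lev():
    s=st();R=Rn.from_rotvec(s["eef_rot"]).as_matrix();yaw=np.arctan2(R[1,0],R[0,0])-.244-np.pi/2
    q=RJ.T@(s["tool_pos"][:2]-JC)-[.0655,-.011]; n=np.array([-np.sin(yaw),np.cos(yaw)]);d=np.array([np.cos(yaw),np.sin(yaw)])
    print("yaw",yaw.round(3),"radial",(q@d).round(4),"offset",(q@n).round(4),"Fn",((RJ.T@s["wrist_force"][:2])@n).round(1))
E
python3 -c "
from h import *
lev()"
```

```text
clk 13.2667 jig [ 0.1224 -0.0313] z 0.1331 Fjig [1.3 5.7] -0.4 gap 0.005
yaw -0.601 radial 0.0584 offset 0.0154 Fn 5.4
```

jog_arm(steps=[[[-0.0033, 0.0009, 0], 0.058, 1], [[-0.0033, 0.0009, 0], 0.058, 1], [[-0.0033, 0.0009, 0], 0.058, 1], [[-0.0033, 0.0009, 0], 0.058, 1], [[-0.0033, 0.0009, 0], 0.058, 1], [[-0.0033, 0.0009, 0], 0.058, 1], [[-0.0033, 0.0009, 0], 0.058, 1], [[-0.0033, 0.0009, 0], 0.058, 1]])

```text
clock: 13.93
tool_pos: [0.6542, -0.0587, 0.1331]
eef_rot: [-2.92, -1.149, -0.006]
wrist_force: [1.2, 5.9, -0.3]
finger_gap: -0.001
gripper_force: 2.6
```

```bash
python3 -c "
from h import *
lev()"
```

```text
clk 13.9333 jig [ 0.1087 -0.0546] z 0.1331 Fjig [2.6 5.4] -0.3 gap -0.001
yaw -1.065 radial 0.0591 offset 0.0167 Fn 4.9
```

jog_arm(steps=[[[-0.0034, 0.0008, 0], 0.058, 1], [[-0.0034, 0.0008, 0], 0.058, 1], [[-0.0034, 0.0008, 0], 0.058, 1], [[-0.0034, 0.0008, 0], 0.058, 1], [[-0.0034, 0.0008, 0], 0.058, 1], [[-0.0034, 0.0008, 0], 0.058, 1], [[-0.0034, 0.0008, 0], 0.058, 1], [[-0.0034, 0.0008, 0], 0.058, 1]])

```text
clock: 14.6
tool_pos: [0.6355, -0.079, 0.1332]
eef_rot: [-3.107, -0.446, -0.008]
wrist_force: [3.3, 4.7, -2.1]
finger_gap: -0.003
gripper_force: 2.6
```

```bash
python3 -c "
from h import *
lev()"
```

```text
clk 14.6 jig [ 0.0856 -0.0698] z 0.1332 Fjig [4.3 3.8] -2.1 gap -0.003
yaw -1.529 radial 0.0595 offset 0.0177 Fn 4.5
```

jog_arm(steps=[[[0.01, 0, 0], 0, 1], [[0.01, 0, 0], 0, 1], [[0, 0, -0.02], 0, 1], [[0, 0, -0.02], -0.12, 1], [[0, 0, -0.02], -0.12, 1], [[0, 0, 0], -0.12, 1], [[0, 0, 0], -0.12, 1], [[0, 0, 0], -0.12, 1]])

```text
clock: 15.27
tool_pos: [0.6532, -0.0778, 0.1937]
eef_rot: [2.832, 1.352, 0.0]
wrist_force: [-0.9, -0.3, -0.3]
finger_gap: 0.002
gripper_force: 0.0
```

jog_arm(steps=[[[0, 0, 0], -0.12, 1], [[0, 0, 0], -0.12, 1], [[0, 0, 0], -0.12, 1], [[0, 0, 0], -0.12, 1], [[0, 0, 0], -0.12, 1], [[0, 0, 0], -0.12, 1], [[0, 0, 0], -0.12, 1], [[0, 0, 0], -0.09, 1]])

```text
clock: 15.93
tool_pos: [0.6529, -0.0779, 0.1928]
eef_rot: [1.927, 2.479, -0.003]
wrist_force: [0.5, 0.3, 0.2]
finger_gap: -0.001
gripper_force: 0.0
```

```bash
python3 - <<'E'
from h import *
lev();print(rel([*(JC+RJ@[0,.165]),.16],.244+np.pi/2))
E
```

```text
clk 15.9333 jig [ 0.1028 -0.0729] z 0.1928 Fjig [0.6 0.1] 0.2 gap -0.001
yaw 0.005 radial 0.037 offset -0.0621 Fn 0.1
(array([ 0.2385, -0.1016,  0.0323]), 0.005)
```

jog_arm(steps=[[[0.03, -0.0127, 0], 0.005, 1], [[0.03, -0.0127, 0], 0, 1], [[0.03, -0.0127, 0], 0, 1], [[0.03, -0.0127, 0], 0, 1], [[0.03, -0.0127, 0], 0, 1], [[0.03, -0.0127, 0], 0, 1], [[0.03, -0.0127, 0], 0, 1], [[0.03, -0.0127, 0], 0, 1]])

```text
clock: 16.6
tool_pos: [0.4966, 0.1325, 0.1932]
eef_rot: [1.939, 2.468, -0.001]
wrist_force: [1.4, 1.5, 0.5]
finger_gap: 0.001
gripper_force: 0.0
```

```bash
python3 - <<'E'
from h import *
lev();print(rel([*(JC+RJ@[0,.165]),.094],.244+np.pi/2))
c=arm.camera("wrist")["frame"];s=arm.camera("side")["frame"]
cv2.imwrite("pics/w4.png",np.hstack([cv2.resize(c,(400,300)),cv2.resize(s[150:300,220:420],(400,300),interpolation=3)]))
E
```

```text
clk 16.6 jig [0.002 0.169] z 0.1932 Fjig [1.8 1.1] 0.5 gap 0.001
yaw -0.005 radial -0.0644 offset 0.1797 Fn 1.1
(array([-0.0038, -0.0021,  0.0992]), -0.005)
```

View pics/w4.png

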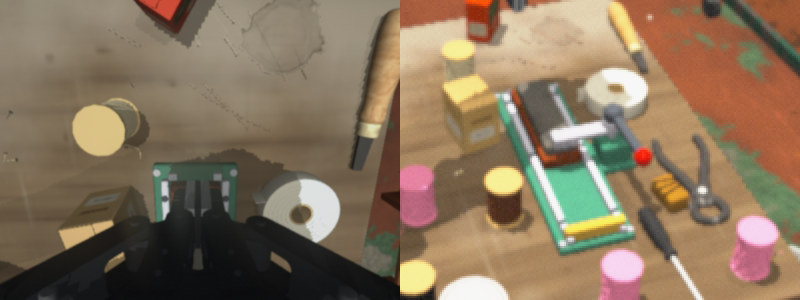

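The lever now points along jig -y, with the ball at (643,157), the strap is raised, and everything else is undisturbed. I'll descend behind the stone.

jog_arm(steps=[[[-0.001, -0.002, 0.025], 0, 1], [[0, 0, 0.025], 0, 1], [[0, 0, 0.02], 0, 1], [[0, 0, 0.015], 0, 1], [[0, 0, 0.01], 0, 1], [[0, 0, 0.004], 0, 1], [[0, 0, 0], 0, 1], [[0, 0, 0], 0, 1]])

```text
clock: 17.37
tool_pos: [0.496, 0.1312, 0.0945]
eef_rot: [1.939, 2.47, 0.002]
wrist_force: [1.0, -0.7, -0.1]
finger_gap: -0.003
gripper_force: 0.0
```

jog_arm(steps=[[[-0.004, 0, 0], 0, 1], [[-0.004, 0, 0], 0, 1], [[-0.004, 0, 0], 0, 1], [[-0.004, 0, 0], 0, 1], [[-0.003, 0, 0], 0, 1], [[-0.003, 0, 0], 0, 1], [[-0.003, 0, 0], 0, 1], [[-0.003, 0, 0], 0, 1]])

```text
clock: 18.03
tool_pos: [0.5018, 0.1045, 0.0939]
eef_rot: [-1.939, -2.471, -0.002]
wrist_force: [0.0, 1.8, -0.0]
finger_gap: 0.0
gripper_force: 1.2
```

```bash
python3 -c "
from h import *
lev()"
```

```text
clk 18.0333 jig [0.0003 0.1406] z 0.0939 Fjig [0.4 1.7] -0.0 gap 0.0
yaw -0.004 radial -0.0658 offset 0.1513 Fn 1.7
```

jog_arm(steps=[[[-0.006, 0, 0], 0, 1], [[-0.006, 0, 0], 0, 1], [[-0.006, 0, 0], 0, 1], [[-0.006, 0, 0], 0, 1], [[-0.006, 0, 0], 0, 1], [[-0.006, 0, 0], 0, 1], [[-0.006, 0, 0], 0, 1], [[-0.006, 0, 0], 0, 1]])

```text
clock: 18.7
tool_pos: [0.5134, 0.0569, 0.0939]
eef_rot: [-1.94, -2.471, -0.0]
wrist_force: [-0.5, 2.9, 0.4]
finger_gap: -0.0
gripper_force: 1.4
```

jog_arm(steps=[[[-0.006, 0, 0], 0, 1], [[-0.006, 0, 0], 0, 1], [[-0.006, 0, 0], 0, 1], [[-0.006, 0, 0], 0, 1], [[-0.006, 0, 0], 0, 1], [[-0.006, 0, 0], 0, 1], [[-0.004, 0, 0], 0, 1], [[-0.003, 0, 0], 0, 1]])

```text
clock: 19.37
tool_pos: [0.5237, 0.0151, 0.0939]
eef_rot: [1.94, 2.471, -0.0]
wrist_force: [-0.2, 3.0, 1.4]
finger_gap: -0.002
gripper_force: 1.6
```

```bash
python3 -c "
from h import *
lev()"
```

```text
clk 19.3667 jig [-0.0001  0.0485] z 0.0939 Fjig [0.6 3. ] 1.4 gap -0.002
yaw -0.005 radial -0.0659 offset 0.0592 Fn 3.0
```

jog_arm(steps=[[[-0.003, 0, 0], 0, 1], [[-0.003, 0, 0], 0, 1], [[-0.003, 0, 0], 0, 1], [[-0.002, 0, 0], 0, 1], [[-0.002, 0, 0], 0, 1], [[-0.002, 0, 0], 0, 1], [[-0.001, 0, 0], 0, 1], [[0, 0, 0], 0, 1]])

```text
clock: 20.03
tool_pos: [0.5274, -0.0002, 0.0939]
eef_rot: [1.94, 2.471, -0.0]
wrist_force: [-0.4, 3.2, 1.8]
finger_gap: 0.002
gripper_force: 1.2
```

jog_arm(steps=[[[-0.001, 0, 0], 0, 1], [[-0.001, 0, 0], 0, 1], [[-0.001, 0, 0], 0, 1], [[-0.001, 0, 0], 0, 1], [[0, 0, 0], 0, 1], [[0, 0, 0], 0, 1], [[0, 0, 0], 0, 1], [[0, 0, 0], 0, 1]])

```text
clock: 20.7
tool_pos: [0.5283, -0.0039, 0.0939]
eef_rot: [1.939, 2.471, -0.0]
wrist_force: [-0.2, 2.7, 1.8]
finger_gap: -0.001
gripper_force: 1.4
```

```bash
python3 -c "
from h import *
lev()"
```

```text
clk 20.7 jig [-0.0002  0.029 ] z 0.0939 Fjig [0.5 2.7] 1.8 gap -0.001
yaw -0.004 radial -0.0658 offset 0.0398 Fn 2.7
```

jog_arm(steps=[[[-0.001, 0, 0], 0, 1], [[-0.001, 0, 0], 0, 1], [[-0.001, 0, 0], 0, 1], [[-0.001, 0, 0], 0, 1], [[0, 0, 0], 0, 1], [[0, 0, 0], 0, 1], [[0, 0, 0], 0, 1], [[0, 0, 0], 0, 1]])

```text
clock: 21.37
tool_pos: [0.5284, -0.0043, 0.0939]
eef_rot: [-1.934, -2.471, -0.004]
wrist_force: [-2.6, 7.3, 3.0]
finger_gap: 0.003
gripper_force: 4.0
```

```bash
python3 -c "
from h import *
lev()"
```

```text
clk 21.3667 jig [-0.0002  0.0285] z 0.0939 Fjig [-0.7  7.7] 3.0 gap 0.003
yaw -0.002 radial -0.0658 offset 0.0394 Fn 7.7
```

The arm stalled at y = 28.5 mm, which fits contact with the stop. I'll back off, rise and check.

jog_arm(steps=[[[0.005, 0, 0], 0, 1], [[0.015, 0, 0], 0, 1], [[0.02, 0, 0], 0, 1], [[0.01, 0, -0.02], 0, 1], [[0, 0, -0.03], 0, 1], [[0, 0, -0.03], 0, 1], [[0, 0, -0.03], 0, 1], [[0, 0, -0.03], 0, 1]])

```text
clock: 22.03
tool_pos: [0.5173, 0.0388, 0.2351]
eef_rot: [1.94, 2.468, -0.004]
wrist_force: [0.7, -0.2, -0.1]
finger_gap: 0.003
gripper_force: 0.0
```

jog_arm(steps=[[[0.03, 0, -0.01], 0, 1], [[0.03, 0, -0.01], 0, 1], [[0.03, 0, -0.01], 0, 1], [[0.03, 0, -0.01], 0, 1], [[0.02, 0, 0], 0, 1], [[0, 0, 0], 0, 1], [[0, 0, 0], 0, 1], [[0, 0, 0], 0, 1]])

```text
clock: 22.7
tool_pos: [0.4848, 0.1746, 0.2734]
eef_rot: [1.941, 2.467, -0.004]
wrist_force: [0.0, -0.4, -0.1]
finger_gap: 0.0
gripper_force: 0.0
```

```bash
python3 - <<'E'
from h import *
st()
a=arm.camera("scene")["frame"];s=arm.camera("side")["frame"]
f=lambda i,x,y:cv2.resize(i[y:y+150,x:x+133],(400,450),interpolation=3)
cv2.imwrite("pics/e.png",np.hstack([f(a,205,160),f(s,245,140)]))
E
```

```text
clk 22.7 jig [0.0007 0.2128] z 0.2734 Fjig [-0.1 -0.4] -0.1 gap 0.0
```

View pics/e.png

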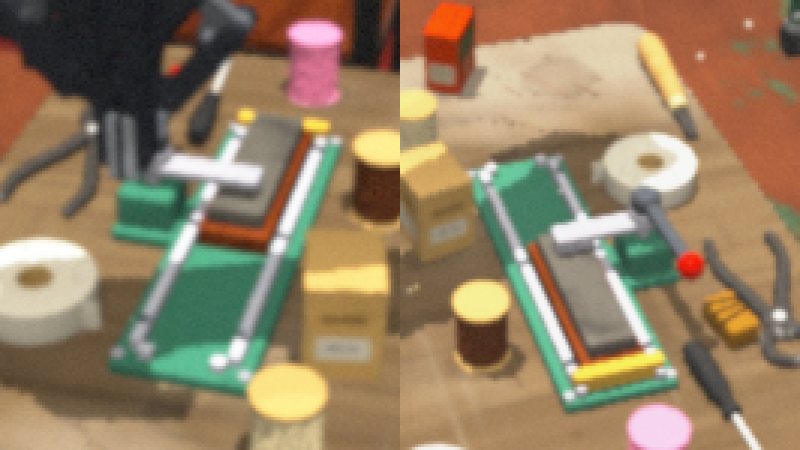

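The stone lies against the brass stop, at (620,365) in the side crop. The clamp is slack with its ball at (690,265), the cream spool stands upright, and the arm is clear.

```bash
python3 -c "
from cell import arm
print(arm.finish_job())"
```

```text
the job is handed in; nothing more can be done
None
```

The job is handed in: the cream spool stands upright on the bench, the clamp is slack (left-hand thread, turned about 1.5 rad clockwise), the stone is against the brass stop, and nothing else looked moved in the last pictures.

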